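# Gauge the slicer's throat with a taper blade

### The job

Find out how wide the slicer's throat is set: take the yellow-headed taper gauge out of its wooden holder and, holding it upright, slide its blade slowly down into the slot in the slicer's top until you feel it wedge. Seat it with a gentle push, no forcing, so that it grips snugly by itself, then let go and leave it standing upright there for me to read; leave the jars and the salt mill as they are.

Things in the scene. Friction and masses are not known exactly. Their poses are not given: they have to be found in the camera images.
- gauge: taper gauge, about 90 g: yellow head 24 x 44 x 40 mm (x, y, z) with a steel blade hanging 90 mm below it. Origin: centre of the head's underside; z up. Blade 32 mm wide along y; its flat back is the plane x = -6 mm; its other face tapers, from 4 mm thickness at the tip to 12.1 mm under the head (0.09 mm a mm). At the start it hangs by its head in the holder, blade down in the slot
- gauge_tip (a point): middle of the blade's lower end (gauge frame x = -4 mm, z = -90 mm)
- holder: wooden holder on the hob's steel panel, fixed, 50 x 68 mm, 94 mm high, foot 60 x 80 x 3 mm; a slot 16 x 38 mm, 91 mm deep, is open at its top and the gauge's head rests on the rim. Origin: centre of the underside, z up; its axes are parallel to the gauge's at the start
- slicer: vegetable slicer, fixed: white housing with bare metal top, 96 x 104 mm, 100 mm high, on the bench right of the hob (bench 6 mm below z = 0). Origin: centre of the underside, z up. Slot in the top from x = -7 to +7.5 mm, y = -20 to +20 mm. The gauge fits with its axes parallel to the slicer's and its origin at slicer x = -1 mm (flat back on the steel plate)
- slot_mouth (a point): centre of the slicer's top (slicer x = 0, y = 0, z = 100 mm), at the slot. Once the blade touches both hard plates, resistance rises by newtons a millimetre. A push of 8 to 12 N down makes it snug and self-holding; over 25 N between gauge and slicer is forcing it. A blade held askew or off the steel plate may loosen when let go; a push on the head's top then seats it
- glass_jar: glass jar with a dark lid, 84 mm across, 140 mm high, behind the slicer; loose; origin: centre of its underside
- salt_mill: small salt mill with a grey top, 44 mm across, 90 mm high, loose; origin: centre of its underside
- spice_jar: spice jar with a dark cap, 41 mm across, 105 mm high, loose; origin: centre of its underside
- steel_plate (a point): top edge of the upright fixed steel plate that forms the slot's wall at slicer x = -7 mm, 86 mm deep. Facing it, from 15 mm below the top, is the fixed thickness plate, sloped parallel to the blade's taper, setting unknown (its square top edge can catch the tip): throat there 6.5 to 9.5 mm wide, blade wedging with its tip 43 to 76 mm below the top

How it is judged:
By the outcome, as a careful person would: the job done as asked, in the order asked, and still so for the second after the job is handed in, with the robot touching nothing.
It also fails if it takes over 59 s, if anything falls off the work surface, if the arm or the gripper's body presses on something with over 40 N, if the wrist force passes 120 N, or if a joint passes its speed limit or range.

### The arm

A 7-joint arm with a two-finger parallel gripper is mounted at the origin on a cart in front of the work surface, level with it; the furniture and walls round the work are solid. World frame = base frame: x ahead of the robot, y to its left, z up, the work surface at z = 0. Lengths are in m, angles in rad, forces in N, time in s.
With the tool pointing down it reaches from about 0.35 to 0.9 m from the base axis. Payload 8.1 kg.
Tool frame: the origin (TCP) lies midway between the tips of the shut fingers; the grasp point (between the pads) lies 19 mm behind it; z points along the fingers, y is the line along which they close (so a half turn about z gives the same grasp; the last joint's range is limited). The gripper opens to 92 mm and grips with 3 to 60 N. Pads are 19 mm wide; open, the fingers measure 130 mm over their backs; the gripper's body (75 mm by 190 mm) begins 47 mm behind the grasp point.
Start: joints at [1.102, 0.434, 0.025, 1.573, -0.012, 1.134, -0.075], TCP at [0.224, -0.584, 0.227] pointing down, gripper open.
Joint ranges: [-2.62, 2.62], [-0.44, 2.09], [-1.27, 1.32], [0.08, 2.57], [-1.32, 4.46], [0.12, 2], [-2.74, 2.74]. Speed limits (rad/s): [2.22, 2.22, 3.01, 3.01, 3.14, 3.14, 3.14].

### API

Orientations are given as a rotation vector (axis times angle).
In Python, from cell import arm gives the robot as it stands.
- The arm moves only by the tool send_rows, never from a script. Its argument "increments" is a list of rows, each a list of 3 entries, a list of its own where there are three numbers: the finger opening in cm, from 0 to 9.18, then the shift along the tool's x, y, z in cm, then the turn, a rotation vector about the tool's x, y, z in rad. A call has 1 to 5 rows; each row shifts and turns the commanded pose from where the row before left it, along the tool's axes as they then stand; what a row does not reach is not made up. A row lasts 1/10 s, in which the tool goes at most 50 mm and 8.59 degrees, less where a joint would pass 70% of its speed; a pose out of reach is approached as far as the arm can. A call is refused whole if a number of a shift passes 5 or a number of a turn 0.15, either way. A call with a gripper value outside its range is refused whole. The fingers move at their own pace and stop on an object; "force" is the grip in N (left out, the last holds). Time passes only in rows, so rows that do not move let the fingers close. It gives the time, the measured TCP pose, the force, the opening and the grip force at its end, in the units of the state.
- arm.observe(): the state, without advancing time (a new reading comes with each control period).
- arm.get_image(name): name is "scene" or "top" or "wrist"; returns the picture (400x640x3 uint8, red, green, blue); there is no depth.
- arm.camera_params(name): a dict with "camera_matrix" (3x3 intrinsics, pixels), "R" (3x3) and "t" (3): a world point X has camera coordinates R X + t. Camera axes: x right, y down, z forward; pixel columns grow to the right and rows downward; lengths in m; the calibration is good to about 2 mm. A picture is of the moment at which its call begins: read the wrist's pose just before it. camera_params takes no time and is no camera call; for the wrist camera it gives the pose at the moment of the call.
- arm.sign_off(): hands the job in; it is judged then, once.
The state is a dict: "clock": time; "joints": joint angles; "dq": joint speeds; "joint_efforts": joint torques, N m; "position": TCP position; "ee_rot": TCP orientation; "force": force on the tool from outside, world axes, zero at the start; "ft_torque": the same for the moment, N m; "width": opening from 0.0 (shut) to 1.0 (fully open); "gripper_force": force on a finger pad.
Only numpy, scipy, OpenCV 4.12 (cv2) and the standard library are available. Lean on these libraries where they do the work, as an engineer would, in place of code of your own. Each camera call takes 0.05 s, during which the arm holds its last target. There are 200 camera calls.

## Working session

There is one attempt and no reset: what is moved stays moved. The work goes in short steps, Python scripts to look and compute and a tool call to move; the robot and the scene stay as the last step left them, time stands still between calls to the robot, and variables do not carry over. Pictures are saved under pics/ and viewed, at most 10 in all, crops included, and the job is handed in when it is done.

Besides the shell and the picture viewer there is one more tool, called after ">>>" in YAML: its name, and indented under it one key for each argument. send_rows: Moves the arm, as the interface text tells. Its arguments: {"type":"object","properties":{"increments":{"type":"array"},"force":{"type":"number"}},"required":["increments"]}

```bash
mkdir -p pics; python3 - <<'E'
from cell import arm
import cv2
for n in ["scene","top"]:
    im=arm.get_image(n); cv2.imwrite(f"pics/{n}0.png",cv2.cvtColor(im,cv2.COLOR_RGB2BGR))
    p=arm.camera_params(n); print(n,p)
s=arm.observe(); print({k:s[k] for k in("clock","position","ee_rot","force","width")})
E
```

```text
scene {'camera_matrix': array([[416.41210839,   0.        , 322.87535704],
       [  0.        , 416.41210839, 202.70872917],
       [  0.        ,   0.        ,   1.        ]]), 'R': array([[-0.81097527, -0.5850436 ,  0.00656497],
       [-0.30094609,  0.40749021, -0.86219672],
       [ 0.50174751, -0.70119592, -0.50653106]]), 't': array([0.40289633, 0.29005859, 0.62490182])}
top {'camera_matrix': array([[493.89973175,   0.        , 320.66730653],
       [  0.        , 493.89973175, 200.06211079],
       [  0.        ,   0.        ,   1.        ]]), 'R': array([[-0.02104038, -0.99954992,  0.02138371],
       [-0.99307905,  0.01842267, -0.11599399],
       [ 0.11554784, -0.02367627, -0.9930197 ]]), 't': array([-0.1368526 ,  0.59633494,  1.29256795])}
{'clock': 0.1, 'position': array([ 0.22336353, -0.58325612,  0.22603546]), 'ee_rot': array([-3.08792002e+00, -5.71053148e-01,  5.68373774e-04]), 'force': array([-0.23747816,  0.76379486,  0.67276804]), 'width': 0.9984689298524954}
```

View pics/scene0.png

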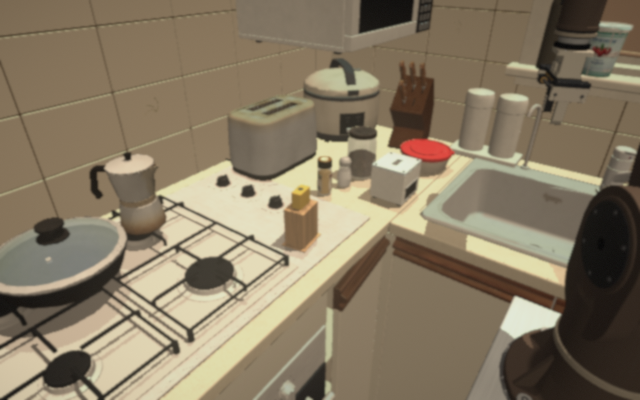

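View pics/top0.png

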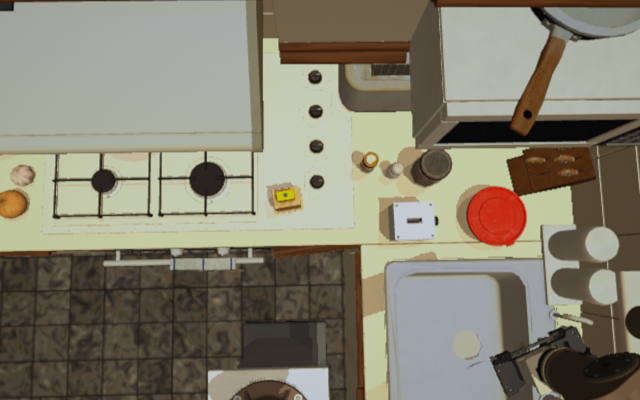

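The top view shows the gauge head at about (286,195), the slicer slot at (414,220), the glass jar at (432,168), the mill at (396,170) and the spice jar at (370,160). I'll enlarge the gauge and slicer.

```bash
python3 - <<'E'
import cv2,numpy as np
im=cv2.imread("pics/top0.png")
a=cv2.resize(im[175:225,260:310],None,fx=8,fy=8,interpolation=cv2.INTER_CUBIC)
b=cv2.resize(im[195:245,387:437],None,fx=8,fy=8,interpolation=cv2.INTER_CUBIC)
cv2.imwrite("pics/c0.png",np.hstack([a,b]))
E
cat > h.py <<'E'
import numpy as np
from cell import arm
def ray(n,u,v,z,p=None):
    p=p or arm.camera_params(n); R,t=p["R"],p["t"]
    d=R.T@np.linalg.inv(p["camera_matrix"])@[u,v,1]; c=-R.T@t
    return c+d*(z-c[2])/d[2]
E
```

```text
(no output)
```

View pics/c0.png

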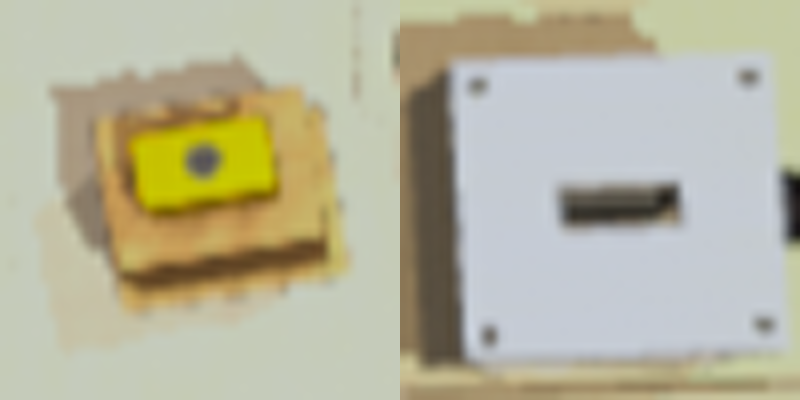

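```bash
python3 - <<'E'
from h import *
p=arm.camera_params("top"); print("cam",-p["R"].T@p["t"])
def q(pts,ox,oy,z):
    P=np.array([ray("top",ox+x/8-.5+.0625,oy+y/8-.5+.0625,z,p) for x,y in pts]);print(P.round(4).tolist(),P.mean(0).round(4))
    for i in range(4):
        d=P[(i+1)%4]-P[i]; print("  len",np.linalg.norm(d).round(4),"ang",np.degrees(np.arctan2(d[1],d[0])).round(1))
q([(132,137),(268,117),(276,190),(148,212)],260,175,.134)
q([(98,118),(325,92),(330,240),(120,270)],260,175,.094)
q([(48,60),(375,55),(390,355),(68,362)],387,195,.094)
q([(160,186),(281,184),(280,222),(164,226)],387,195,.094)
for n,u,v,z in[("jar",432,166,.134),("mill",396,169,.084),("spice",370,159,.1)]: print(n,ray("top",u,v,z,p).round(3))
w=arm.camera_params("wrist"); s=arm.observe()
from scipy.spatial.transform import Rotation as Ro
T=Ro.from_rotvec(s["ee_rot"]).as_matrix(); c=-w["R"].T@w["t"]
print("tool R",T.round(3).tolist()); print("cam in tool",(T.T@(c-s["position"])).round(4),(w["R"]@T).round(3).tolist(), w["camera_matrix"].tolist())
E
```

```text
cam [ 0.43997487 -0.1171739   1.35564312]
[[0.6052, -0.0356, 0.134], [0.6107, -0.078, 0.134], [0.5877, -0.0802, 0.134], [0.5816, -0.0403, 0.134]] [ 0.5963 -0.0585  0.134 ]
  len 0.0427 ang -82.6
  len 0.0231 ang -174.6
  len 0.0403 ang 98.8
  len 0.0241 ang 11.3
[[0.617, -0.0221, 0.094], [0.6241, -0.0952, 0.094], [0.5761, -0.096, 0.094], [0.5677, -0.0287, 0.094]] [ 0.5962 -0.0605  0.094 ]
  len 0.0734 ang -84.4
  len 0.048 ang -179.0
  len 0.0679 ang 97.1
  len 0.0497 ang 7.6
[[0.5781, -0.3326, 0.094], [0.5778, -0.4386, 0.094], [0.4811, -0.4388, 0.094], [0.481, -0.3353, 0.094]] [ 0.5295 -0.3863  0.094 ]
  len 0.106 ang -90.2
  len 0.0967 ang -179.9
  len 0.1035 ang 90.1
  len 0.0972 ang 1.6
[[0.5367, -0.3672, 0.094], [0.5366, -0.4063, 0.094], [0.5244, -0.4054, 0.094], [0.5239, -0.3679, 0.094]] [ 0.5304 -0.3867  0.094 ]
  len 0.0391 ang -90.2
  len 0.0123 ang 175.9
  len 0.0375 ang 90.8
  len 0.0129 ang 3.4
jar [ 0.663 -0.429  0.134]
mill [ 0.666 -0.347  0.084]
spice [ 0.691 -0.277  0.1  ]
tool R [[0.934, 0.358, -0.001], [0.358, -0.934, 0.001], [-0.0, -0.001, -1.0]]
cam in tool [ 0.0815 -0.0006 -0.1586] [[-0.0, 1.0, -0.0], [-0.955, -0.001, -0.296], [-0.296, 0.0, 0.955]] [[287.223743385627, 0.0, 317.48825711419346], [0.0, 287.223743385627, 201.82317672453922], [0.0, 0.0, 1.0]]
```

```bash
cat >> h.py <<'E'
from scipy.spatial.transform import Rotation as Ro
def plan(pos,yaw,n,dec=2):
    s=arm.observe(); R=Ro.from_rotvec(s["ee_rot"]); p=np.array(s["position"])
    c,sn=np.cos(yaw),np.sin(yaw); G=Ro.from_matrix(np.array([[c,sn,0],[sn,-c,0],[0,0,-1]]))
    w=(R.inv()*G).as_rotvec(); print("clock",round(s["clock"],2),"pos",p.round(4),"F",np.round(s["force"],2),"w",round(s["width"],3),"turn",w.round(3))
    for i in range(n):
        d=R.inv().apply((np.array(pos)-p)/(n-i))*100; d=d.round(dec)
        dw=(w/n).round(4); print([d.tolist(),dw.tolist()])
        p=p+R.apply(d)/100; R=R*Ro.from_rotvec(dw)
def yawtilt():
    s=arm.observe(); R=Ro.from_rotvec(s["ee_rot"]).as_matrix(); return np.arctan2(R[1,0],R[0,0]),R[:,2].round(4)
E
python3 -c "
from h import *
plan([.53,-.387,.21],np.pi/2,9,1)"
```

```text
clock 0.1 pos [ 0.2234 -0.5833  0.226 ] F [-0.24  0.76  0.67] w 0.998 turn [-1.000e-03 -1.000e-03 -1.205e+00]
[[4.0, -0.8, 0.2], [-0.0001, -0.0001, -0.1339]]
[[4.0, -0.3, 0.2], [-0.0001, -0.0001, -0.1339]]
[[4.0, 0.3, 0.2], [-0.0001, -0.0001, -0.1339]]
[[4.0, 0.8, 0.2], [-0.0001, -0.0001, -0.1339]]
[[3.8, 1.3, 0.2], [-0.0001, -0.0001, -0.1339]]
[[3.6, 1.8, 0.1], [-0.0001, -0.0001, -0.1339]]
[[3.4, 2.3, 0.2], [-0.0001, -0.0001, -0.1339]]
[[3.0, 2.7, 0.1], [-0.0001, -0.0001, -0.1339]]
[[2.6, 3.1, 0.2], [-0.0001, -0.0001, -0.1339]]
```

>>> send_rows:
  increments:
    - [9.0, [4.0, -0.8, 0.2], [0, 0, -0.134]]
    - [9.0, [4.0, -0.3, 0.2], [0, 0, -0.134]]
    - [9.0, [4.0, 0.3, 0.2], [0, 0, -0.134]]
    - [9.0, [4.0, 0.8, 0.2], [0, 0, -0.134]]
    - [9.0, [3.8, 1.3, 0.2], [0, 0, -0.134]]

```text
clock: 0.6
position: [0.3949, -0.4738, 0.2164]
ee_rot: [-2.725, -1.562, 0.0]
force: [-0.0, -1.2, 0.6]
width: 0.979
gripper_force: 0.0
```

>>> send_rows:
  increments:
    - [9.0, [3.6, 1.8, 0.1], [0, 0, -0.134]]
    - [9.0, [3.4, 2.3, 0.2], [0, 0, -0.134]]
    - [9.0, [3.0, 2.7, 0.1], [0, 0, -0.134]]
    - [9.0, [2.6, 3.1, 0.2], [0, 0, -0.134]]
    - [9.0, [0, 0, 0], [0, 0, 0]]

```text
clock: 1.1
position: [0.5354, -0.3813, 0.2099]
ee_rot: [-2.205, -2.236, -0.007]
force: [0.4, 0.4, -0.6]
width: 0.982
gripper_force: 0.0
```

```bash
python3 - <<'E'
from h import *
import cv2,pickle
print(arm.observe()["position"],yawtilt())
p=arm.camera_params("wrist"); im=arm.get_image("wrist")
pickle.dump(p,open("w1.pkl","wb"))
bgr=cv2.cvtColor(im,cv2.COLOR_RGB2BGR); cv2.imwrite("pics/w1.png",bgr)
X=p["R"]@np.array([.53,-.387,.094])+p["t"]; u=p["camera_matrix"]@X/X[2]; print(u)
x,y=int(u[0]),int(u[1]); c=bgr[max(0,y-37):y+38,x-50:x+50]; print(x-50,max(0,y-37))
cv2.imwrite("pics/w1c.png",cv2.resize(c,None,fx=8,fy=8,interpolation=cv2.INTER_CUBIC))
E
```

```text
[ 0.53543336 -0.38126228  0.20991915] (np.float64(1.5844476860044525), array([ 0.0023,  0.0043, -1.    ]))
[310.68427689 204.05431189   1.        ]
260 167
```

View pics/w1c.png

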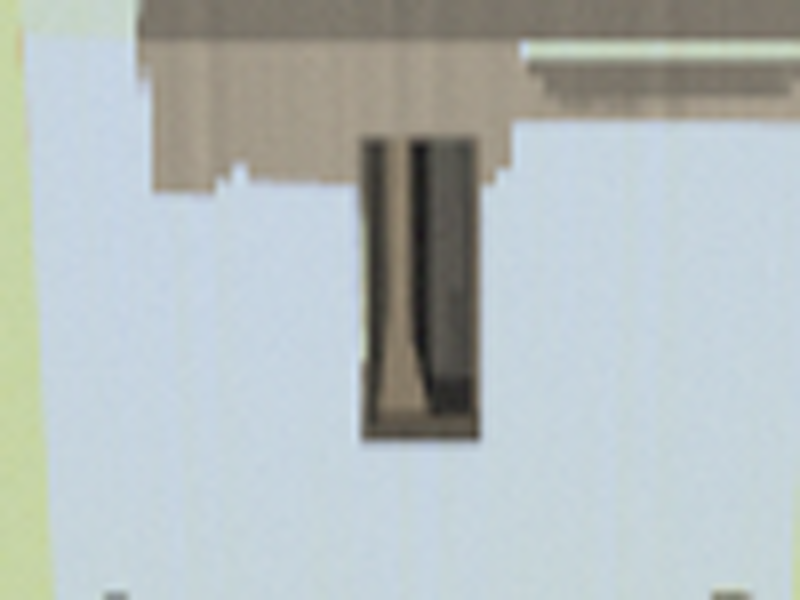

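Wrist view: slot edges are at crop x 361 and 481, y 137 to 440. The recessed thickness plate is on the right (world +x), so slicer +x ≈ world +x.

```bash
python3 - <<'E'
from h import *
import pickle
p=pickle.load(open("w1.pkl","rb"))
P=np.array([ray("",260+x/8-.44,167+y/8-.44,.094,p) for x,y in [(361,137),(481,137),(481,440),(361,440)]])
print(P.round(4).tolist(),P.mean(0).round(4))
for i in range(4):
    d=P[(i+1)%4]-P[i]; print("  len",np.linalg.norm(d).round(4),"ang",np.degrees(np.arctan2(d[1],d[0])).round(1))
plan([.596,-.059,.215],np.pi/2+.125,8,1)
E
```

```text
[[0.524, -0.3661, 0.094], [0.5387, -0.3659, 0.094], [0.5393, -0.4056, 0.094], [0.524, -0.4058, 0.094]] [ 0.5315 -0.3859  0.094 ]
  len 0.0147 ang 0.7
  len 0.0397 ang -89.1
  len 0.0153 ang -179.3
  len 0.0397 ang 90.0
clock 1.15 pos [ 0.5327 -0.3842  0.2099] F [ 0.07 -1.12 -0.21] w 0.983 turn [ 0.    -0.002 -0.118]
[[4.1, 0.8, -0.1], [0.0001, -0.0003, -0.0148]]
[[4.0, 0.9, -0.0], [0.0001, -0.0003, -0.0148]]
[[4.0, 0.9, -0.1], [0.0001, -0.0003, -0.0148]]
[[4.0, 1.0, -0.1], [0.0001, -0.0003, -0.0148]]
[[4.0, 1.1, -0.0], [0.0001, -0.0003, -0.0148]]
[[4.0, 1.1, -0.1], [0.0001, -0.0003, -0.0148]]
[[4.0, 1.2, -0.0], [0.0001, -0.0003, -0.0148]]
[[4.0, 1.2, -0.1], [0.0001, -0.0003, -0.0148]]
```

>>> send_rows:
  increments:
    - [9.0, [4.1, 0.8, -0.1], [0, 0, -0.015]]
    - [9.0, [4.0, 0.9, 0], [0, 0, -0.015]]
    - [9.0, [4.0, 0.9, -0.1], [0, 0, -0.015]]
    - [9.0, [4.0, 1.0, -0.1], [0, 0, -0.015]]
    - [9.0, [4.0, 1.1, 0], [0, 0, -0.015]]

```text
clock: 1.65
position: [0.5702, -0.1851, 0.2137]
ee_rot: [2.139, 2.301, -0.002]
force: [-1.0, -0.5, 0.1]
width: 0.982
gripper_force: 0.0
```

>>> send_rows:
  increments:
    - [9.0, [4.0, 1.1, -0.1], [0, 0, -0.015]]
    - [9.0, [4.0, 1.2, 0], [0, 0, -0.015]]
    - [9.0, [4.0, 1.2, -0.1], [0, 0, -0.013]]
    - [9.0, [0, 0, 0], [0, 0, 0]]
    - [9.0, [0, 0, 0], [0, 0, 0]]

```text
clock: 2.15
position: [0.5946, -0.0625, 0.2155]
ee_rot: [2.085, 2.35, -0.001]
force: [0.6, -0.9, -0.2]
width: 0.983
gripper_force: 0.0
```

```bash
python3 - <<'E'
from h import *
import cv2,pickle
print(arm.observe()["position"],yawtilt())
p=arm.camera_params("wrist"); im=arm.get_image("wrist")
pickle.dump(p,open("w2.pkl","wb"))
bgr=cv2.cvtColor(im,cv2.COLOR_RGB2BGR); cv2.imwrite("pics/w2.png",bgr)
X=p["R"]@np.array([.596,-.059,.134])+p["t"]; u=p["camera_matrix"]@X/X[2]; print(u)
x,y=int(u[0]),int(u[1]); y0=max(0,y-50); c=bgr[y0:y0+100,x-66:x+67]; print(x-66,y0)
cv2.imwrite("pics/w2c.png",cv2.resize(c,None,fx=6,fy=6,interpolation=cv2.INTER_CUBIC))
E
```

```text
[ 0.59462702 -0.06253     0.21554499] (np.float64(1.6898154289177563), array([-6.e-04, -7.e-04, -1.e+00]))
[318.24339669 205.33589772   1.        ]
252 155
```

View pics/w2c.png

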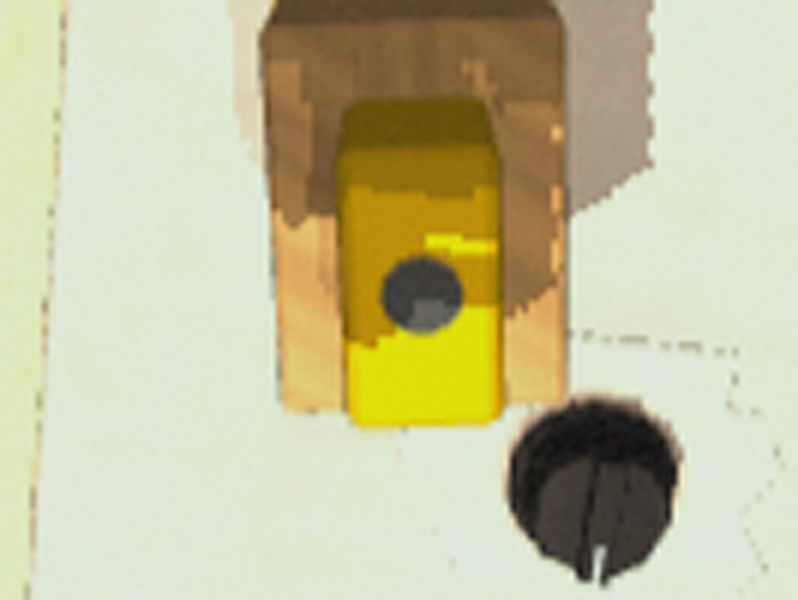

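The yellow head's top spans (338,145), (500,145), (502,425), (348,427), with the dot at (422,295).

```bash
python3 - <<'E'
from h import *
import pickle
p=pickle.load(open("w2.pkl","rb"))
f=lambda x,y:ray("",252+x/6-.42,155+y/6-.42,.134,p)
P=np.array([f(*q) for q in [(338,145),(500,145),(502,425),(348,427)]])
print(P.round(4).tolist(),P.mean(0).round(4),"dot",f(422,295).round(4))
for i in range(4):
    d=P[(i+1)%4]-P[i]; print("  len",np.linalg.norm(d).round(4),"ang",np.degrees(np.arctan2(d[1],d[0])).round(1))
plan([P.mean(0)[0],P.mean(0)[1],.106],np.pi/2+.125,5,2)
E
```

```text
[[0.5844, -0.0364, 0.134], [0.6073, -0.0336, 0.134], [0.6134, -0.076, 0.134], [0.5906, -0.079, 0.134]] [ 0.5989 -0.0563  0.134 ] dot [ 0.599  -0.0572  0.134 ]
  len 0.0231 ang 6.8
  len 0.0428 ang -81.8
  len 0.023 ang -172.4
  len 0.0431 ang 98.2
clock 2.2 pos [ 0.5945 -0.0641  0.2155] F [ 0.14 -0.06  0.11] w 0.978 turn [-0.001  0.001 -0.008]
[[0.15, 0.11, 2.19], [-0.0002, 0.0003, -0.0016]]
[[0.15, 0.11, 2.19], [-0.0002, 0.0003, -0.0016]]
[[0.15, 0.11, 2.19], [-0.0002, 0.0003, -0.0016]]
[[0.14, 0.1, 2.19], [-0.0002, 0.0003, -0.0016]]
[[0.14, 0.11, 2.19], [-0.0002, 0.0003, -0.0016]]
```

>>> send_rows:
  increments:
    - [9.0, [0.15, 0.11, 2.3], [0, 0, -0.003]]
    - [7.0, [0.15, 0.11, 2.3], [0, 0, -0.003]]
    - [6.0, [0.15, 0.11, 2.3], [0, 0, -0.003]]
    - [5.0, [0.14, 0.1, 2.3], [0, 0, -0.002]]
    - [4.0, [0.14, 0.1, 2.4], [0, 0, 0]]
  force: 25

```text
clock: 2.7
position: [0.599, -0.0576, 0.0987]
ee_rot: [2.077, 2.356, -0.002]
force: [0.5, -0.6, -0.9]
width: 0.683
gripper_force: 0.0
```

>>> send_rows:
  increments:
    - [4.0, [0, 0, 0], [0, 0, 0]]
    - [4.0, [0, 0, 0], [0, 0, 0]]
    - [4.0, [0, 0, 0], [0, 0, 0]]

```text
clock: 3.0
position: [0.6001, -0.0556, 0.1011]
ee_rot: [2.073, 2.358, 0.001]
force: [0.1, -0.2, -0.8]
width: 0.451
gripper_force: 0.0
```

```bash
python3 - <<'E'
from h import *
print(yawtilt()); plan([.5989,-.0563,.099],np.pi/2+.128,1)
E
```

```text
(np.float64(1.6990105534981725), array([ 1.8e-03, -5.0e-04, -1.0e+00]))
clock 3.0 pos [ 0.6001 -0.0556  0.1011] F [ 0.08 -0.22 -0.8 ] w 0.451 turn [0.002 0.001 0.   ]
[[-0.06, -0.12, 0.21], [0.0017, 0.0007, 0.0002]]
```

>>> send_rows:
  increments:
    - [3.2, [0, -0.05, 0.1], [0, 0, 0]]
    - [2.6, [0, 0, 0], [0, 0, 0]]
    - [2.2, [0, 0, 0], [0, 0, 0]]
    - [1.5, [0, 0, 0], [0, 0, 0]]
    - [1.0, [0, 0, 0], [0, 0, 0]]
  force: 25

```text
clock: 3.5
position: [0.5989, -0.0546, 0.0992]
ee_rot: [2.072, 2.361, -0.0]
force: [-2.7, -1.4, 5.9]
width: 0.262
gripper_force: 25.0
```

>>> send_rows:
  increments:
    - [0.5, [0, 0, 0], [0, 0, 0]]
    - [0.5, [0, 0, 0], [0, 0, 0]]
    - [0.5, [0, 0, 0], [0, 0, 0]]
    - [0.5, [0, 0, 0], [0, 0, 0]]
    - [0.5, [0, 0, 0], [0, 0, 0]]
  force: 30

```text
clock: 4.0
position: [0.5989, -0.0546, 0.0993]
ee_rot: [2.072, 2.361, -0.0]
force: [-1.5, -0.7, 6.3]
width: 0.26
gripper_force: 30.0
```

>>> send_rows:
  increments:
    - [0.5, [0, 0, -0.5], [0, 0, 0]]
    - [0.5, [0, 0, -1.5], [0, 0, 0]]
    - [0.5, [0, 0, -2.5], [0, 0, 0]]
    - [0.5, [0, 0, -3], [0, 0, 0]]
    - [0.5, [0, 0, -3], [0, 0, 0]]
  force: 30

```text
clock: 4.5
position: [0.5987, -0.0543, 0.2058]
ee_rot: [2.072, 2.361, 0.001]
force: [0.9, -0.4, -0.9]
width: 0.256
gripper_force: 30.0
```

>>> send_rows:
  increments:
    - [0.5, [0, 0, -3], [0, 0, 0]]
    - [0.5, [0, 0, -2.5], [0, 0, 0]]
    - [0.5, [0, 0, -1], [0, 0, 0]]
    - [0.5, [0, 0, 0], [0, 0, 0]]
    - [0.5, [0, 0, 0], [0, 0, 0]]

```text
clock: 5.0
position: [0.5983, -0.0546, 0.2678]
ee_rot: [-2.072, -2.36, 0.001]
force: [-0.2, 0.6, -1.5]
width: 0.26
gripper_force: 30.0
```

```bash
python3 - <<'E'
from h import *
import cv2,pickle
s=arm.observe();print(s["position"],s["force"],yawtilt())
pickle.dump((s["position"],s["ee_rot"]),open("s3.pkl","wb"))
im=arm.get_image("scene"); bgr=cv2.cvtColor(im,cv2.COLOR_RGB2BGR)
p=arm.camera_params("scene"); X=p["R"]@np.array([.599,-.055,.22])+p["t"]; u=p["camera_matrix"]@X/X[2]; x,y=int(u[0]),int(u[1]);print(x-50,y-37)
a=cv2.resize(bgr[y-37:y+38,x-50:x+50],None,fx=8,fy=8,interpolation=cv2.INTER_CUBIC)
cv2.imwrite("pics/s3.png",a)
plan([.5304,-.386,.265],np.pi/2+.009,8,1)
E
```

```text
[ 0.59831309 -0.0545972   0.26780607] [-0.21953876  0.5554635  -1.46332535] (np.float64(1.7007328256870058), array([-1.2e-03, -1.0e-04, -1.0e+00]))
248 115
clock 5.05 pos [ 0.5981 -0.0546  0.2673] F [ 0.89 -0.02 -2.02] w 0.26 turn [-0.002 -0.     0.121]
[[-4.0, -1.4, 0.0], [-0.0003, -0.0, 0.0151]]
[[-4.0, -1.3, 0.0], [-0.0003, -0.0, 0.0151]]
[[-4.0, -1.3, 0.0], [-0.0003, -0.0, 0.0151]]
[[-4.1, -1.2, 0.0], [-0.0003, -0.0, 0.0151]]
[[-4.1, -1.1, 0.1], [-0.0003, -0.0, 0.0151]]
[[-4.1, -1.1, 0.0], [-0.0003, -0.0, 0.0151]]
[[-4.1, -1.0, 0.1], [-0.0003, -0.0, 0.0151]]
[[-4.1, -0.9, 0.0], [-0.0003, -0.0, 0.0151]]
```

View pics/s3.png

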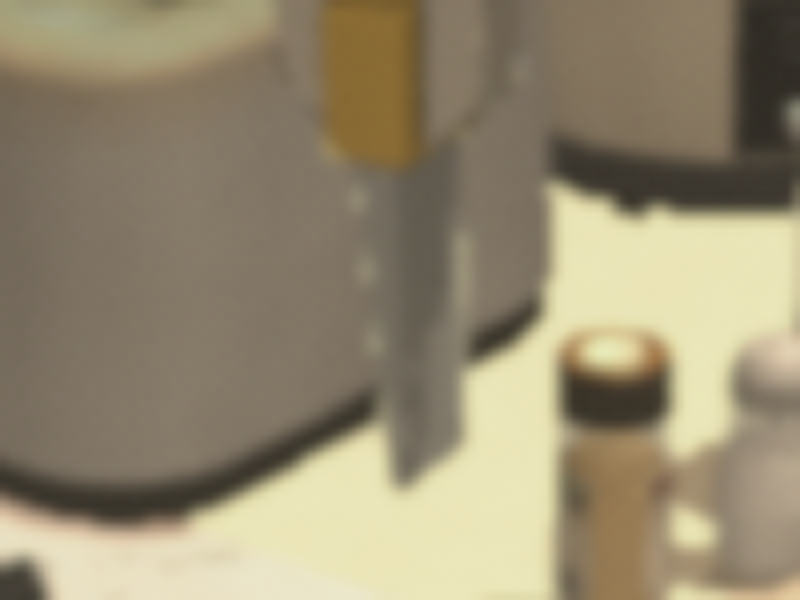

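The blade hangs straight. Its flat back is on the world −x side and the taper is on +x, which matches the slicer. I'll carry it over with a +4 mm x bias for entry.

>>> send_rows:
  increments:
    - [0.5, [-3.0, -1.0, 0], [0, 0, 0.015]]
    - [0.5, [-4.0, -1.3, 0], [0, 0, 0.015]]
    - [0.5, [-4.0, -1.2, 0], [0, 0, 0.015]]
    - [0.5, [-4.1, -1.1, 0], [0, 0, 0.015]]
    - [0.5, [-4.1, -1.1, 0], [0, 0, 0.015]]

```text
clock: 5.55
position: [0.5597, -0.2527, 0.2671]
ee_rot: [-2.158, -2.28, 0.002]
force: [0.4, 0.1, -1.1]
width: 0.259
gripper_force: 30.0
```

>>> send_rows:
  increments:
    - [0.5, [-4.1, -1.0, 0], [0, 0, 0.015]]
    - [0.5, [-4.1, -0.9, 0], [0, 0, 0.015]]
    - [0.5, [-4.0, -0.8, 0], [0, 0, 0.016]]
    - [0.5, [0, 0, 0], [0, 0, 0]]
    - [0.5, [0, 0, 0], [0, 0, 0]]

```text
clock: 6.05
position: [0.5377, -0.3752, 0.2667]
ee_rot: [-2.212, -2.227, 0.001]
force: [0.5, 1.4, -0.7]
width: 0.258
gripper_force: 30.0
```

```bash
python3 - <<'E'
from h import *
print(yawtilt()); plan([.534,-.3843,.205],np.pi/2+.009,4)
E
```

```text
(np.float64(1.5773052804581373), array([-0.0026,  0.0016, -1.    ]))
clock 6.05 pos [ 0.5377 -0.3752  0.2667] F [ 0.51  1.44 -0.66] w 0.258 turn [-0.003 -0.002 -0.002]
[[-0.23, -0.09, 1.54], [-0.0006, -0.0004, -0.0006]]
[[-0.23, -0.09, 1.54], [-0.0006, -0.0004, -0.0006]]
[[-0.23, -0.09, 1.54], [-0.0006, -0.0004, -0.0006]]
[[-0.23, -0.09, 1.55], [-0.0006, -0.0004, -0.0006]]
```

>>> send_rows:
  increments:
    - [0.5, [-0.23, -0.09, 1.5], [0, 0, 0]]
    - [0.5, [-0.23, -0.09, 1.5], [0, 0, 0]]
    - [0.5, [-0.23, -0.09, 1.5], [0, 0, 0]]
    - [0.5, [-0.2, -0.09, 1.5], [0, 0, 0]]
    - [0.5, [0, 0, 0], [0, 0, 0]]

```text
clock: 6.55
position: [0.534, -0.3823, 0.2058]
ee_rot: [-2.208, -2.229, 0.002]
force: [-1.0, 0.6, -1.3]
width: 0.259
gripper_force: 30.0
```

>>> send_rows:
  increments:
    - [0.5, [0, 0, 0], [0, 0, 0]]
    - [0.5, [0, 0, 0], [0, 0, 0]]

```text
clock: 6.75
position: [0.5359, -0.3831, 0.2095]
ee_rot: [2.21, 2.231, 0.001]
force: [-0.8, -0.4, -1.3]
width: 0.258
gripper_force: 30.0
```

```bash
python3 - <<'E'
from h import *
import cv2
print(yawtilt()); plan([.534,-.3843,.18],np.pi/2+.009,3)
p=arm.camera_params("wrist"); im=arm.get_image("wrist"); bgr=cv2.cvtColor(im,cv2.COLOR_RGB2BGR)
R,t,K=p["R"],p["t"],p["camera_matrix"]
for q in([.524,-.366,.094],[.5385,-.366,.094],[.524,-.406,.094],[.531,-.386,.094]):
    X=K@(R@np.array(q)+t);print((X[:2]/X[2]).round(1))
cv2.imwrite("pics/w4.png",cv2.resize(bgr[140:290,230:430],None,fx=4,fy=4,interpolation=cv2.INTER_CUBIC))
E
```

```text
(np.float64(1.5800289650088095), array([ 1.2e-03, -5.0e-04, -1.0e+00]))
clock 6.75 pos [ 0.5359 -0.3831  0.2095] F [-0.77 -0.44 -1.33] w 0.258 turn [0.001 0.    0.   ]
[[-0.04, -0.07, 0.98], [0.0004, 0.0002, 0.0001]]
[[-0.04, -0.06, 0.99], [0.0004, 0.0002, 0.0001]]
[[-0.04, -0.07, 0.98], [0.0004, 0.0002, 0.0001]]
[304.2 181.3]
[319.1 181.4]
[304.4 219.7]
[311.3 200.9]
```

View pics/w4.png

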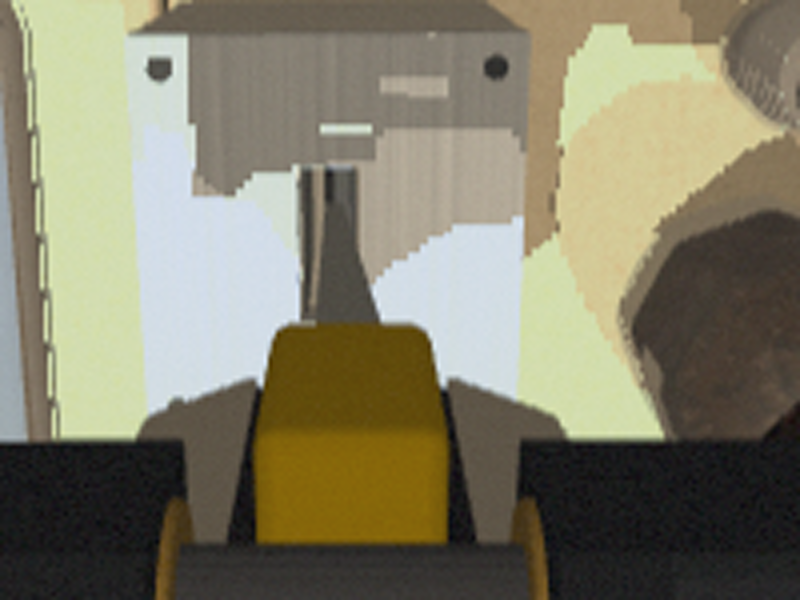

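The tip shows at crop (325–345, 200) above the slot (298–357, top end at 165), so it is lined up for entry.

```bash
python3 - <<'E'
from h import *
p=arm.camera_params("wrist")
for x in(325,345): print(ray("",230+x/4-.4,140+200/4-.4,.1145,p).round(4))
plan([.534,-.3843,.18],np.pi/2+.009,3)
E
```

```text
[ 0.531  -0.369   0.1145]
[ 0.5355 -0.369   0.1145]
clock 6.8 pos [ 0.5359 -0.3832  0.2097] F [ 0.55  0.   -0.89] w 0.259 turn [0.001 0.001 0.   ]
[[-0.04, -0.07, 0.99], [0.0004, 0.0002, 0.0]]
[[-0.03, -0.06, 0.99], [0.0004, 0.0002, 0.0]]
[[-0.04, -0.07, 0.99], [0.0004, 0.0002, 0.0]]
```

>>> send_rows:
  increments:
    - [0.5, [-0.05, -0.05, 0.8], [0, 0, 0]]
    - [0.5, [-0.05, -0.05, 0.7], [0, 0, 0]]
    - [0.5, [0, -0.05, 0.6], [0, 0, 0]]
    - [0.5, [0, 0, 0.5], [0, 0, 0]]
    - [0.5, [0, 0, 0.4], [0, 0, 0]]

```text
clock: 7.3
position: [0.5336, -0.3841, 0.178]
ee_rot: [-2.211, -2.231, 0.0]
force: [-0.1, -0.6, -1.1]
width: 0.261
gripper_force: 30.0
```

>>> send_rows:
  increments:
    - [0.5, [0, 0, 0], [0, 0, 0]]
    - [0.5, [0, 0, 0], [0, 0, 0]]

```text
clock: 7.5
position: [0.5339, -0.3842, 0.1787]
ee_rot: [-2.211, -2.231, -0.0]
force: [-0.5, 0.2, -1.2]
width: 0.263
gripper_force: 30.0
```

>>> send_rows:
  increments:
    - [0.5, [0, -0.1, 0], [0, 0, 0]]
    - [0.5, [0, -0.1, 0], [0, 0, 0]]
    - [0.5, [0, -0.1, 0], [0, 0, 0]]
    - [0.5, [0, 0, 0], [0, 0, 0]]

```text
clock: 7.9
position: [0.5307, -0.3844, 0.1789]
ee_rot: [2.212, 2.231, -0.0]
force: [0.2, -0.1, -1.2]
width: 0.261
gripper_force: 30.0
```

>>> send_rows:
  increments:
    - [0.5, [0, -0.05, 0], [0, 0, 0]]
    - [0.5, [0, -0.05, 0], [0, 0, 0]]
    - [0.5, [0, 0, 0], [0, 0, 0]]

```text
clock: 8.2
position: [0.5298, -0.3843, 0.1787]
ee_rot: [2.212, 2.231, -0.0]
force: [-1.1, -0.2, -0.9]
width: 0.259
gripper_force: 30.0
```

>>> send_rows:
  increments:
    - [0.5, [0, -0.05, 0], [0, 0, 0]]
    - [0.5, [0, 0, 0], [0, 0, 0]]
    - [0.5, [0, 0, 0], [0, 0, 0]]

```text
clock: 8.5
position: [0.5296, -0.3842, 0.1788]
ee_rot: [2.211, 2.231, 0.0]
force: [0.2, -0.5, -1.3]
width: 0.259
gripper_force: 30.0
```

>>> send_rows:
  increments:
    - [0.5, [0, -0.05, 0], [0, 0, 0]]
    - [0.5, [0, 0, 0], [0, 0, 0]]
    - [0.5, [0, 0, 0], [0, 0, 0]]

```text
clock: 8.8
position: [0.5294, -0.3842, 0.1789]
ee_rot: [2.211, 2.231, 0.001]
force: [4.6, -0.2, -3.3]
width: 0.263
gripper_force: 30.0
```

Contact with the steel plate is at TCP x ≈ 0.5295. I'll back off slightly and descend.

>>> send_rows:
  increments:
    - [0.5, [0, 0.05, 0], [0, 0, 0]]
    - [0.5, [0, 0, 0.2], [0, 0, 0]]
    - [0.5, [0, 0, 0.2], [0, 0, 0]]
    - [0.5, [0, 0, 0.2], [0, 0, 0]]
    - [0.5, [0, 0, 0.2], [0, 0, 0]]

```text
clock: 9.3
position: [0.5296, -0.3843, 0.1708]
ee_rot: [2.211, 2.231, 0.0]
force: [3.3, 0.5, 1.1]
width: 0.259
gripper_force: 30.0
```

>>> send_rows:
  increments:
    - [0.5, [0, 0, 0.2], [0, 0, 0]]
    - [0.5, [0, 0, 0], [0, 0, 0]]
    - [0.5, [0, 0, 0], [0, 0, 0]]

```text
clock: 9.6
position: [0.5295, -0.3842, 0.1684]
ee_rot: [2.211, 2.231, 0.0]
force: [4.8, -0.5, -3.3]
width: 0.265
gripper_force: 30.0
```

>>> send_rows:
  increments:
    - [0.5, [0, 0.04, 0], [0, 0, 0]]
    - [0.5, [0, 0, 0.3], [0, 0, 0]]
    - [0.5, [0, 0, 0.3], [0, 0, 0]]
    - [0.5, [0, 0, 0.3], [0, 0, 0]]
    - [0.5, [0, 0, 0], [0, 0, 0]]

```text
clock: 10.1
position: [0.5296, -0.3842, 0.1591]
ee_rot: [-2.211, -2.231, 0.0]
force: [4.3, -0.8, -3.8]
width: 0.259
gripper_force: 30.0
```

>>> send_rows:
  increments:
    - [0.5, [0, 0, 0.2], [0, 0, 0]]
    - [0.5, [0, 0, 0.2], [0, 0, 0]]
    - [0.5, [0, 0, 0.2], [0, 0, 0]]
    - [0.5, [0, 0, 0], [0, 0, 0]]

```text
clock: 10.5
position: [0.5297, -0.3842, 0.1533]
ee_rot: [-2.211, -2.231, 0.0]
force: [4.2, -0.5, -2.5]
width: 0.259
gripper_force: 30.0
```

>>> send_rows:
  increments:
    - [0.5, [0, 0.02, 0.15], [0, 0, 0]]
    - [0.5, [0, 0, 0.15], [0, 0, 0]]
    - [0.5, [0, 0, 0.15], [0, 0, 0]]
    - [0.5, [0, 0, 0.15], [0, 0, 0]]

```text
clock: 10.9
position: [0.5297, -0.3843, 0.1476]
ee_rot: [-2.211, -2.231, 0.0]
force: [1.9, -0.3, 0.7]
width: 0.258
gripper_force: 30.0
```

>>> send_rows:
  increments:
    - [0.5, [0, 0, 0.1], [0, 0, 0]]
    - [0.5, [0, 0, 0.1], [0, 0, 0]]
    - [0.5, [0, 0, 0], [0, 0, 0]]

```text
clock: 11.2
position: [0.5298, -0.3842, 0.1454]
ee_rot: [-2.211, -2.231, 0.0]
force: [1.8, 0.6, -2.4]
width: 0.258
gripper_force: 30.0
```

>>> send_rows:
  increments:
    - [0.5, [0, 0, 0.1], [0, 0, 0]]
    - [0.5, [0, 0, 0.1], [0, 0, 0]]
    - [0.5, [0, 0, 0], [0, 0, 0]]

```text
clock: 11.5
position: [0.5298, -0.3842, 0.1435]
ee_rot: [-2.211, -2.231, 0.0]
force: [1.6, -1.1, -1.6]
width: 0.263
gripper_force: 30.0
```

>>> send_rows:
  increments:
    - [0.5, [0, 0, 0.1], [0, 0, 0]]
    - [0.5, [0, 0, 0.1], [0, 0, 0]]
    - [0.5, [0, 0, 0], [0, 0, 0]]

```text
clock: 11.8
position: [0.5298, -0.3842, 0.1415]
ee_rot: [-2.211, -2.231, 0.0]
force: [0.5, -0.1, -1.9]
width: 0.26
gripper_force: 30.0
```

>>> send_rows:
  increments:
    - [0.5, [0, 0, 0.1], [0, 0, 0]]
    - [0.5, [0, 0, 0.1], [0, 0, 0]]
    - [0.5, [0, 0, 0], [0, 0, 0]]

```text
clock: 12.1
position: [0.5298, -0.3842, 0.1395]
ee_rot: [-2.211, -2.231, 0.0]
force: [0.7, 0.0, -1.9]
width: 0.258
gripper_force: 30.0
```

>>> send_rows:
  increments:
    - [0.5, [0, 0, 0.1], [0, 0, 0]]
    - [0.5, [0, 0, 0.1], [0, 0, 0]]
    - [0.5, [0, 0, 0], [0, 0, 0]]

```text
clock: 12.4
position: [0.5298, -0.3842, 0.1375]
ee_rot: [-2.211, -2.231, 0.0]
force: [0.6, -0.5, -1.6]
width: 0.255
gripper_force: 30.0
```

>>> send_rows:
  increments:
    - [0.5, [0, 0, 0.1], [0, 0, 0]]
    - [0.5, [0, 0, 0.1], [0, 0, 0]]
    - [0.5, [0, 0, 0], [0, 0, 0]]

```text
clock: 12.7
position: [0.5298, -0.3842, 0.1355]
ee_rot: [-2.211, -2.231, 0.0]
force: [0.6, -0.4, -0.1]
width: 0.258
gripper_force: 30.0
```

>>> send_rows:
  increments:
    - [0.5, [0, 0, 0.1], [0, 0, 0]]
    - [0.5, [0, 0, 0], [0, 0, 0]]

```text
clock: 12.9
position: [0.5298, -0.3842, 0.1346]
ee_rot: [-2.211, -2.231, 0.0]
force: [0.6, -0.1, -0.4]
width: 0.261
gripper_force: 30.0
```

>>> send_rows:
  increments:
    - [0.5, [0, 0, 0.1], [0, 0, 0]]
    - [0.5, [0, 0, 0], [0, 0, 0]]

```text
clock: 13.1
position: [0.5298, -0.3843, 0.1337]
ee_rot: [-2.211, -2.231, 0.0]
force: [-0.3, 0.0, -0.6]
width: 0.261
gripper_force: 30.0
```

>>> send_rows:
  increments:
    - [0.5, [0, 0, 0.1], [0, 0, 0]]
    - [0.5, [0, 0, 0], [0, 0, 0]]

```text
clock: 13.3
position: [0.5298, -0.3844, 0.1331]
ee_rot: [2.211, 2.231, -0.001]
force: [-1.1, -0.2, 3.1]
width: 0.262
gripper_force: 30.0
```

>>> send_rows:
  increments:
    - [0.5, [0, 0, 0.1], [0, 0, 0]]
    - [0.5, [0, 0, 0], [0, 0, 0]]

```text
clock: 13.5
position: [0.5298, -0.3845, 0.1326]
ee_rot: [2.211, 2.231, -0.001]
force: [-3.4, 0.5, 8.9]
width: 0.259
gripper_force: 30.0
```

>>> send_rows:
  increments:
    - [0.5, [0, 0, 0.1], [0, 0, 0]]
    - [0.5, [0, 0, 0], [0, 0, 0]]

```text
clock: 13.7
position: [0.5299, -0.3846, 0.1323]
ee_rot: [2.211, 2.231, -0.001]
force: [-5.6, 1.6, 13.9]
width: 0.258
gripper_force: 30.0
```

Wedged at TCP z ≈ 0.1325, about 57 mm deep. The side force means it is slightly off the steel plate, so I'll ease it over and then release.

>>> send_rows:
  increments:
    - [0.5, [0, -0.05, -0.05], [0, 0, 0]]
    - [0.5, [0, 0, 0], [0, 0, 0]]
    - [0.5, [0, 0, 0], [0, 0, 0]]

```text
clock: 14.0
position: [0.5298, -0.3846, 0.1323]
ee_rot: [2.21, 2.23, -0.0]
force: [-1.7, 0.0, 9.0]
width: 0.263
gripper_force: 30.0
```

```bash
python3 -c "
from h import *
print(yawtilt(),arm.observe()['force'],arm.observe()['ft_torque'])"
```

```text
(np.float64(1.5798882819577447), array([ 0.001 , -0.0011, -1.    ])) [-1.65455788  0.04659244  9.04487819] [0.21146814 0.58709325 0.23622468]
```

>>> send_rows:
  increments:
    - [0.5, [0, -0.02, 0], [0, 0, 0]]
    - [0.5, [0, 0, 0], [0, 0, 0]]
    - [0.5, [0, 0, 0], [0, 0, 0]]
  force: 8

```text
clock: 14.3
position: [0.5297, -0.3846, 0.1323]
ee_rot: [2.21, 2.23, 0.0]
force: [-1.3, -0.0, 6.8]
width: 0.259
gripper_force: 8.0
```

>>> send_rows:
  increments:
    - [2.7, [0, 0, 0], [0, 0, 0]]
    - [3.2, [0, 0, 0], [0, 0, 0]]
    - [4.0, [0, 0, 0], [0, 0, 0]]
    - [5.0, [0, 0, 0], [0, 0, 0]]
    - [5.0, [0, 0, 0], [0, 0, 0]]

```text
clock: 14.8
position: [0.5292, -0.3842, 0.1311]
ee_rot: [-2.211, -2.231, 0.0]
force: [0.1, -0.4, 0.2]
width: 0.529
gripper_force: 0.0
```

```bash
python3 - <<'E'
from h import *
import cv2
s=arm.observe();print(s["position"],s["force"],s["width"])
im=arm.get_image("wrist"); bgr=cv2.cvtColor(im,cv2.COLOR_RGB2BGR)
sc=cv2.cvtColor(arm.get_image("scene"),cv2.COLOR_RGB2BGR)
a=cv2.resize(bgr[140:290,220:420],(400,300));b=cv2.resize(sc[115:215,340:473],(400,300),interpolation=cv2.INTER_CUBIC)
cv2.imwrite("pics/r5.png",np.hstack([a,b]))
E
```

```text
[ 0.52918946 -0.38418914  0.13106411] [ 0.13017045 -0.40688939  0.18750176] 0.5288206101984144
```

View pics/r5.png

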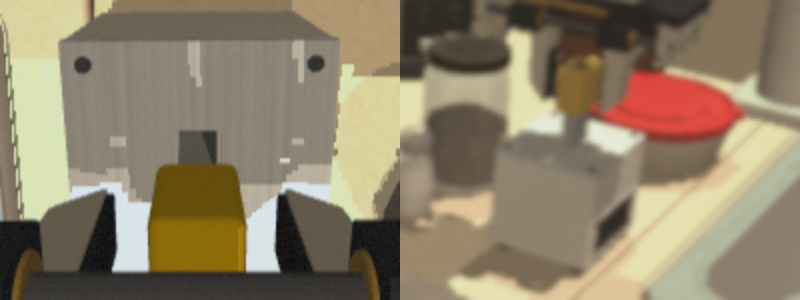

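It stands in the slot with the fingers clear. I'll do one confirming push on the head's top with shut fingers.

>>> send_rows:
  increments:
    - [5.0, [0, 0, -1.5], [0, 0, 0]]
    - [5.0, [0, 0, -2.5], [0, 0, 0]]
    - [5.0, [-0.1, 0, -2.0], [0, 0, 0]]
    - [1.0, [-0.1, 0, 0], [0, 0, 0]]
    - [0, [0, 0, 0], [0, 0, 0]]

```text
clock: 15.4
position: [0.5295, -0.3866, 0.1924]
ee_rot: [2.211, 2.23, 0.0]
force: [-0.4, -0.0, -0.2]
width: 0.421
gripper_force: 0.0
```

>>> send_rows:
  increments:
    - [0, [0, 0, 0], [0, 0, 0]]
    - [0, [0, 0, 0], [0, 0, 0]]
    - [0, [0, 0, 0], [0, 0, 0]]
    - [0, [0, 0, 0], [0, 0, 0]]
    - [0, [0, 0, 0], [0, 0, 0]]

```text
clock: 15.9
position: [0.5291, -0.3862, 0.1909]
ee_rot: [-2.211, -2.231, 0.0]
force: [-0.0, 0.2, 0.2]
width: 0.012
gripper_force: 0.0
```

>>> send_rows:
  increments:
    - [0, [0, 0, 0.7], [0, 0, 0]]
    - [0, [0, 0, 0.6], [0, 0, 0]]
    - [0, [0, 0, 0.4], [0, 0, 0]]
    - [0, [0, 0, 0], [0, 0, 0]]

```text
clock: 16.3
position: [0.5287, -0.386, 0.1731]
ee_rot: [-2.21, -2.23, 0.001]
force: [-0.8, -0.5, -0.1]
width: 0.012
gripper_force: 0.0
```

>>> send_rows:
  increments:
    - [0, [0, 0, 0.15], [0, 0, 0]]
    - [0, [0, 0, 0.15], [0, 0, 0]]
    - [0, [0, 0, 0.1], [0, 0, 0]]
    - [0, [0, 0, 0], [0, 0, 0]]

```text
clock: 16.7
position: [0.5292, -0.3862, 0.1701]
ee_rot: [-2.212, -2.231, 0.0]
force: [-0.6, -0.4, -0.0]
width: 0.006
gripper_force: 0.0
```

>>> send_rows:
  increments:
    - [0, [0, 0, 0.1], [0, 0, 0]]
    - [0, [0, 0, 0], [0, 0, 0]]

```text
clock: 16.9
position: [0.5292, -0.3862, 0.1692]
ee_rot: [-2.211, -2.231, 0.0]
force: [0.1, -0.1, -0.2]
width: 0.004
gripper_force: 0.0
```

>>> send_rows:
  increments:
    - [0, [0, 0, 0.1], [0, 0, 0]]
    - [0, [0, 0, 0], [0, 0, 0]]

```text
clock: 17.1
position: [0.5292, -0.3862, 0.1681]
ee_rot: [-2.211, -2.231, 0.0]
force: [0.0, 0.6, -0.5]
width: 0.003
gripper_force: 0.0
```

>>> send_rows:
  increments:
    - [0, [0, 0, 0.1], [0, 0, 0]]
    - [0, [0, 0, 0], [0, 0, 0]]

```text
clock: 17.3
position: [0.5292, -0.3862, 0.1671]
ee_rot: [-2.211, -2.231, 0.0]
force: [0.5, -0.2, 0.7]
width: 0.007
gripper_force: 0.0
```

>>> send_rows:
  increments:
    - [0, [0, 0, 0.1], [0, 0, 0]]
    - [0, [0, 0, 0], [0, 0, 0]]

```text
clock: 17.5
position: [0.5294, -0.3863, 0.167]
ee_rot: [2.211, 2.231, 0.0]
force: [-1.5, 1.0, 5.5]
width: 0.004
gripper_force: 2.8
```

>>> send_rows:
  increments:
    - [0, [0, 0, 0.07], [0, 0, 0]]
    - [0, [0, 0, 0], [0, 0, 0]]
    - [0, [0, 0, 0], [0, 0, 0]]

```text
clock: 17.8
position: [0.5294, -0.3863, 0.1669]
ee_rot: [2.211, 2.23, 0.0]
force: [-3.8, 3.1, 9.8]
width: 0.006
gripper_force: 5.2
```

Pushed with 10 N and the gauge did not move down, so it is seated. Now retreating.

>>> send_rows:
  increments:
    - [0, [0, 0, -0.2], [0, 0, 0]]
    - [0, [0, 0, -1], [0, 0, 0]]
    - [0, [0, 0, -3], [0, 0, 0]]
    - [0, [0, 0, -4], [0, 0, 0]]
    - [0, [3, 0, -2], [0, 0, 0]]

```text
clock: 18.3
position: [0.5288, -0.3608, 0.2709]
ee_rot: [2.215, 2.221, -0.002]
force: [1.3, -0.2, 0.4]
width: 0.006
gripper_force: 0.0
```

>>> send_rows:
  increments:
    - [0, [4, 0, 0], [0, 0, 0]]
    - [0, [4, 0, 0], [0, 0, 0]]
    - [0, [2, 0, 0], [0, 0, 0]]
    - [0, [0, 0, 0], [0, 0, 0]]
    - [0, [0, 0, 0], [0, 0, 0]]

```text
clock: 18.8
position: [0.5282, -0.2564, 0.2681]
ee_rot: [2.21, 2.231, -0.0]
force: [-0.8, -1.0, 0.2]
width: 0.005
gripper_force: 0.0
```

```bash
python3 - <<'E'
from h import *
import cv2
t=cv2.cvtColor(arm.get_image("top"),cv2.COLOR_RGB2BGR); sc=cv2.cvtColor(arm.get_image("scene"),cv2.COLOR_RGB2BGR)
a=cv2.resize(t[140:250,350:450],(400,440),interpolation=cv2.INTER_CUBIC);b=cv2.resize(sc[110:220,340:440],(400,440),interpolation=cv2.INTER_CUBIC)
cv2.imwrite("pics/f6.png",np.hstack([a,b]))
E
```

```text
(no output)
```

View pics/f6.png

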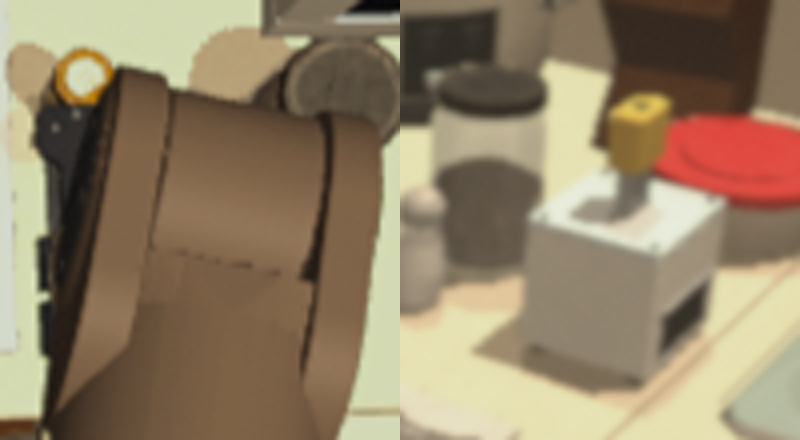

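The scene view shows the gauge standing upright in the slot at about (640,140), with the jars and mill where they were.

```bash
python3 -c "
from cell import arm
print(arm.sign_off())"
```

```text
the job is handed in; nothing more can be done
None
```

The taper gauge is standing upright in the slicer's slot, wedged with its tip about 57 mm below the top and seated with a push of about 10 N; the jars and salt mill were not touched, and the job is handed in.

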